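# Tilt the drawing board to the artist's mark and hold it

### The arm

A 6-joint arm with a two-finger parallel gripper is mounted at the origin on the work surface. World frame = base frame: x ahead of the robot, y to its left, z up, the work surface at z = 0. Lengths are in mm, angles in rad, forces in N, time in s.
With the tool pointing down it reaches from about 400 to 825 mm from the base axis. Payload 7 kg.
Tool frame: the origin (TCP) lies at the very end of the fingers, on their centre line; the grasp point (between the pads) lies 19 mm behind it; z points along the fingers, y is the line along which they close (so a half turn about z gives the same grasp; the last joint's range is limited). The gripper opens to 88 mm and grips with 3 to 60 N. Pads are 19 mm wide; open, the fingers measure 130 mm over their backs; the gripper's body (78 mm by 193 mm) begins 47 mm behind the grasp point.
Start: joints at [-0.872, 0.359, 0.012, 0, -1.224, -0.288], TCP at [269.528, -618.829, 226.561] pointing down, gripper open.
Joint ranges: [-3.07, 3.07], [-1.43, 2.12], [-1.02, 1.25], [-3.03, 1.67], [-3.05, -0], [-3.03, 3.03]. Speed limits (rad/s): [2.39, 2.39, 3.01, 3.14, 3.14, 3.14].

### API

Orientations are given as a unit quaternion [x, y, z, w].
In Python, from plant import bot gives the robot as it stands. Calls block until the motion is done:
- bot.move_ptp(position, orientation): joint-space move of the TCP to a pose.
- bot.line_to(position, velocity=150, ori=None): straight line of the TCP; ori=None keeps the orientation; velocity is the mean speed in mm/s.
- bot.move_joints(angles): joint-space move.
- bot.move_gripper(opening, force=None): finger opening in mm; force is the grip in N (None keeps the last); returns when the fingers have stopped.
- bot.pause(seconds).
- bot.solve_ik(position, orientation): joint angles nearest the present ones, or None.
- bot.read_state(): the state.
- bot.camera(name): name is "scene" or "top" or "wrist"; returns the picture (420x560x3 uint8, red, green, blue); there is no depth.
- bot.get_calibration(name): a dict with "fx", "fy", "cx", "cy" (pixels), "view" (4x4, takes a point from world to camera coordinates); the wrist camera has in their place "T_tool_cam" (4x4, takes a point from camera to tool coordinates, whose origin is the TCP and whose axes are the flange's). Camera axes: x right, y up, looking along -z (the intrinsics and any distortion apply to the point x, -y, -z); pixel columns grow to the right and rows downward; lengths in mm; the calibration is good to about 2 mm. A picture is of the moment at which its call begins: read the wrist's pose just before it. get_calibration takes no time and is no camera call.
A pose or a line that the arm cannot do raises bot.Unreachable and nothing moves.
- bot.close_job(): hands the job in; it is judged then, once.
The state is a dict: "t": time; "joint_pos": joint angles; "qvel": joint speeds; "tau": joint torques, N m; "tcp_pos": TCP position; "eef_rot": TCP orientation; "contact_force": force on the tool from outside, world axes, zero at the start; "moment": the same for the moment, N m; "width": finger opening in mm; "finger_force": force on a finger pad.
Only numpy, scipy, OpenCV 4.12 (cv2) and the standard library are available. Lean on these libraries where they do the work, as an engineer would, in place of code of your own. Each camera call takes 0.05 s, during which the arm holds its last target. There are 200 camera calls.

### The job

The artist, who sits across the table, wants her drawing board tilted. First take her phone off the board and stand it upright on a short edge in the wooden phone stand, screen showing and leaning against the back rest, so that she can still see her reference picture; then lift the board by its carrying handle against its sprung hinges until the clamp knob on its side stands level with the red clip on the angle stay. Finish while still holding the board steady there by the handle, so that she can tighten the clamp; leave the mug of brushes, the eraser, the white marker and the red clip where they are.

Things in the scene. Friction and masses are not known exactly. Their poses are not given: they have to be found in the camera images.
- desk: Table-top drawing desk: shallow light-wood box, 290 (x) x 396 (y) mm, fixed to the table; the drawing board, 300 x 400 x 12 mm, is its lid, its upper face 72 mm above the table when shut. Origin at the centre of its underside; x points from the carrying handle to the hinges (away from the robot), y left, z up. The board (level at the start) turns up about the hinge line, along y, 150 mm ahead (+x) of the origin and 66 mm up.
- board: The hinged board; origin at the middle of the grip of its black carrying handle, 345 mm from the hinge line (66 mm above the table when shut). The grip is a round bar, 14 mm thick, along y, straight for 100 mm, 45 mm out from the board's near edge (38 mm free between). Axes as the desk's when shut, turning with it. Spring and weight pull it shut: 5 N to lift at the handle, 7 N at the mark.
- clamp_knob (a point): Centre of the black thumb knob (22 mm across) of the clamp on the board's right (-y) edge. It moves with the board along the slot of the angle stay: an upright aluminium arc on the desk's right side, 208 mm from its middle, 210 mm in radius about the hinge line, 28 mm wide, up to 220 mm above the table, with an arm from its top to the hinge. Axes as the board.
- clip_mark (a point): The point on the angle stay that the red clip marks, where the centre of the clamp knob must come; the clip is set differently each time, 20 to 35 degrees up from level. The red plastic clip (20 x 14 x 10 mm) sits on the arc's outer rim, 24 mm further out from the hinge, with a thin pointer inwards. Its axes are those that the board has when at the mark.
- phone_center (a point): Centre of the phone in its dark blue case, 136 (x) x 66 (y) x 11 mm (z), about 0.19 kg, lying flat on the board, screen up. x along its length, y across its width, z out of the screen.
- stand: Plywood phone stand, fixed to the table. Origin on the table at its centre line, below the foot of the back rest; x points to its front, the way the screen is to face. Base 110 x 84 x 12 mm. The rest is 40 mm wide, 100 mm long and leans back (to -x) 30 degrees from vertical; a 76 mm wide ledge square to it carries the phone: 18 mm clear between rest and lip, lip 9 mm high.
- stand_ledge (a point): Middle of the inner corner where the front face of the back rest meets the ledge, 24 mm above the table; same axes as the stand. A seated phone's lower back edge lies here: its centre is then 68 mm up along the leaning rest and 5.5 mm out from its face.
- phone: The phone, the same axes as phone_center; origin at the centre of its back.
- brush_mug: Blue ceramic mug of brushes, 72 mm across, 92 mm high, brushes to 165 mm; leave it alone. Origin at the centre of its underside.
- eraser: Brown eraser, 58 x 30 x 18 mm, on the table; leave it alone. Origin at the centre of its underside.
- marker: White marker pen, 134 x 17 x 15 mm, on the table; leave it alone. Origin on its underside near the middle.
There are look-alikes about, which are no part of the job. What is meant by the phone is not turquoise, and is the larger of those in its own colour. There is more than one size of the stand; the one meant has the size given above.

How it is judged:
By the outcome, as a careful person would: the job done as asked, in the order asked, and still so for the second after the job is handed in, while the arm keeps its last pose, push and grip.
It also fails if it takes over 70 s, if anything falls off the work surface, if the arm or the gripper's body presses on something with over 40 N, if the wrist force passes 120 N, or if a joint passes its speed limit or range.

## Working session

There is one attempt and no reset: what is moved stays moved. The work goes in short steps, each a Python script; the robot and the scene stay as the last script left them, time stands still between calls to the robot, and variables do not carry over. Pictures are saved under pics/ and viewed, at most 10 in all, crops included, and the job is handed in when it is done.

```bash
ls; mkdir -p pics
python3 - <<'E'
from plant import bot
import cv2,numpy as np
for n in("scene","top"):
    im=bot.camera(n); cv2.imwrite(f"pics/{n}0.png",im[:,:,::-1]); 
    c=bot.get_calibration(n); print({k:np.round(v,3).tolist() if not isinstance(v,str) else v for k,v in c.items()})
print(bot.get_calibration("wrist")); print(bot.read_state())
E
```

```text
pics
{'fx': 544.847, 'fy': 544.847, 'cx': 271.888, 'cy': 221.063, 'view': [[0.801, 0.599, -0.007, -363.744], [-0.406, 0.552, 0.728, 210.738], [0.44, -0.58, 0.686, -1841.47], [0.0, 0.0, 0.0, 1.0]]}
{'fx': 452.859, 'fy': 452.859, 'cx': 280.024, 'cy': 211.4, 'view': [[-0.02, -1.0, 0.0, -74.916], [0.994, -0.02, 0.107, -542.02], [-0.107, 0.002, 0.994, -1295.171], [0.0, 0.0, 0.0, 1.0]]}
{'fx': 374.6716099116314, 'fy': 374.6716099116314, 'cx': 280.4260052836633, 'cy': 210.93851988727033, 'T_tool_cam': array([[-1.19564870e-03,  9.54565001e-01,  2.98000384e-01,
         7.93844416e+01],
       [ 9.99998982e-01,  1.37343503e-03, -3.87199242e-04,
        -3.88449992e-01],
       [-7.78891010e-04,  2.97999618e-01, -9.54565671e-01,
        -1.59604923e+02],
       [ 0.00000000e+00,  0.00000000e+00,  0.00000000e+00,
         1.00000000e+00]])}
{'t': 0.1, 'joint_pos': array([-8.71907625e-01,  3.59330526e-01,  1.11750141e-02, -3.03890349e-04,
       -1.22410270e+00, -2.88126223e-01]), 'qvel': array([-0.00049003, -0.00192763,  0.00342209,  0.00093176,  0.00084975,
        0.00068389]), 'tau': array([-2.34086037e-03, -5.84162092e+01,  2.93751651e+01,  7.01562613e+00,
        1.01265500e-02, -6.94163600e-05]), 'tcp_pos': array([ 269.35580092, -618.46369815,  225.71802168]), 'eef_rot': array([-2.03889698e-01,  9.78993583e-01,  7.11401498e-04, -2.20440304e-04]), 'contact_force': array([-0.22502612,  0.12943404, -0.07058712]), 'moment': array([ 0.02985821, -0.02548606,  0.0354966 ]), 'finger_force': 0.0, 'width': 87.63108795613063}
```

View pics/scene0.png

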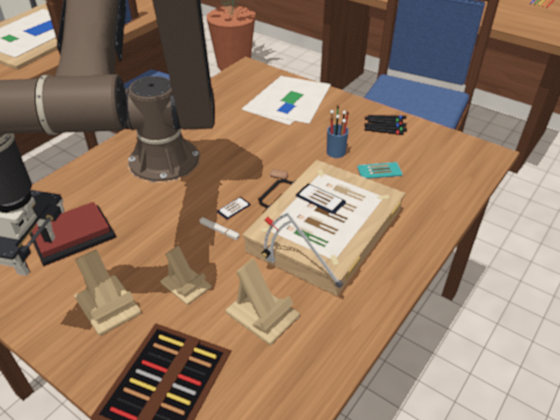

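View pics/top0.png

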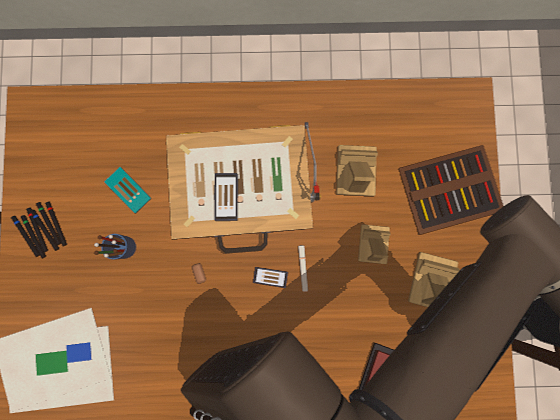

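Scene picture: the phone (dark blue) is on the board at scene (322,197) / top (226,197). Top candidates for each thing:
- **Phones:** on the board (226,197), a small dark one on the table (270,277), a turquoise one (128,190).
- **Stands:** (356,170), (374,243) and (433,280), to be told apart by base size.
- **Other points:** handle grip about (242,249), red clip (316,190).

Now a close crop.

```bash
cat > h.py <<'E'
from plant import bot
import cv2,numpy as np
from scipy.spatial.transform import Rotation as R
def cam(n,s=None):
    c=bot.get_calibration(n)
    K=np.array([[c['fx'],0,c['cx']],[0,c['fy'],c['cy']],[0,0,1]])
    if n=='wrist':
        s=s or bot.read_state(); T=np.eye(4); T[:3,:3]=R.from_quat(s['eef_rot']).as_matrix(); T[:3,3]=s['tcp_pos']
        M=T@np.array(c['T_tool_cam'])
    else: M=np.linalg.inv(np.array(c['view']))
    return K,M
def ray(C,uv):
    K,M=C; p=np.linalg.inv(K)@np.array([uv[0],uv[1],1.]); d=M[:3,:3]@(p*[1,-1,-1]); return M[:3,3],d/np.linalg.norm(d)
def onz(C,uv,z):
    o,d=ray(C,uv); return o+d*(z-o[2])/d[2]
def proj(C,P):
    K,M=C; p=np.linalg.inv(M)@np.append(P,1.); q=K@(p[:3]*[1,-1,-1]); return q[:2]/q[2]
def tri(c1,u1,c2,u2):
    o1,d1=ray(c1,u1);o2,d2=ray(c2,u2)
    s=np.linalg.lstsq(np.stack([d1,-d2],1),o2-o1,rcond=None)[0]
    a=o1+s[0]*d1;b=o2+s[1]*d2; return (a+b)/2,np.linalg.norm(a-b)
E
python3 - <<'E'
from h import *
t=cv2.imread('pics/top0.png'); s=cv2.imread('pics/scene0.png')
a=cv2.resize(t[110:260,160:335],None,fx=2.25,fy=2.25,interpolation=cv2.INTER_CUBIC)
b=cv2.resize(t[135:310,330:465],None,fx=2.25,fy=2.25,interpolation=cv2.INTER_CUBIC)
c=cv2.resize(s[160:345,65:410],None,fx=1.9,fy=1.0*1.9,interpolation=cv2.INTER_CUBIC)[:, :]
im=np.zeros((600,800,3),np.uint8)
print(a.shape,b.shape,c.shape)
im[:a.shape[0]-90,:a.shape[1]]=a[:-90]; im[:245,400:400+b.shape[1]]=b[:245]; im[248:248+c.shape[0],:c.shape[1]]=c[:352]
cv2.imwrite('pics/comp.png',im)
C=cam('top')
for n,uv,z in[('phone',(226,197),83),('handle',(242,249),66),('s1',(356,170),12),('s2',(374,243),12),('s3',(433,280),12),('clip',(316,190),150)]: print(n,onz(C,uv,z).round())
E
```

```text
(338, 394, 3) (394, 304, 3) (352, 656, 3)
phone [578.  66.  83.]
handle [432.  24.  66.]
s1 [ 662. -315.   12.]
s2 [ 443. -360.   12.]
s3 [ 332. -527.   12.]
clip [ 583. -182.  150.]
```

View pics/comp.png

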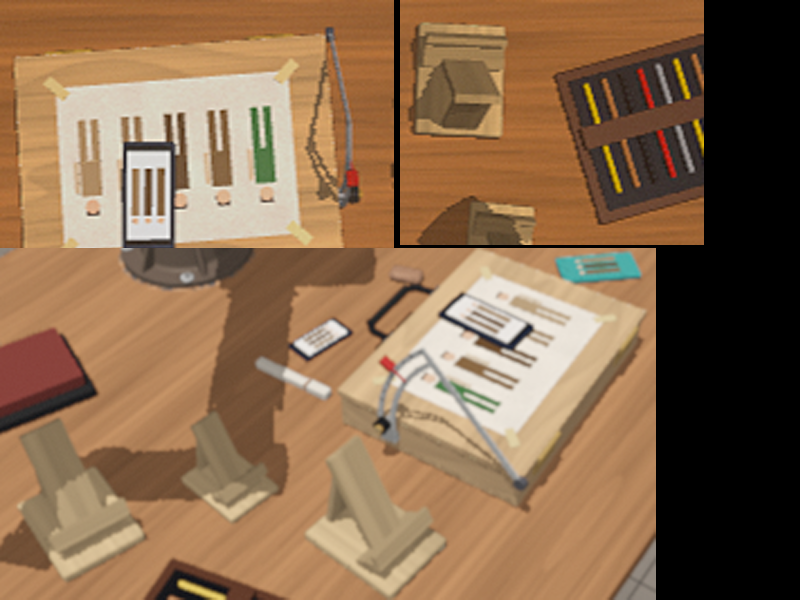

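The crop shows three stands. S1 at top (356,170) spans about 40x50 px (roughly 120x149 mm), so it is too big. S2 at (374,243) spans about 30x38 px (roughly 87x110 mm), which matches. S3 at (433,280) looks big. The phone (226,197) is dark blue, the larger of the dark ones, and has its figure heads towards the robot. Next: check reach for the whole plan, then take close looks.

```bash
cat >> h.py <<'E'
def ori(a,psi=0,s=1):
    "tool z leaning a (deg) outward along heading psi (deg) from straight down; tool y = s*left of heading"
    a,p=np.radians([a,psi]); z=np.array([np.sin(a)*np.cos(p),np.sin(a)*np.sin(p),-np.cos(a)])
    y=s*np.array([-np.sin(p),np.cos(p),0]); return R.from_matrix(np.stack([np.cross(y,z),y,z],1)).as_quat()
def shot(n,name):
    st=bot.read_state(); im=bot.camera(n)[:,:,::-1].copy(); cv2.imwrite(f'pics/{name}.png',im); np.save(f'pics/{name}.npy',np.concatenate([st['tcp_pos'],st['eef_rot']])); return im
def wcam(name):
    v=np.load(f'pics/{name}.npy'); return cam('wrist',{'tcp_pos':v[:3],'eef_rot':v[3:]})
E
python3 - <<'E'
from h import *
for s in(1,-1):
  for nm,p,a,psi in[('look2',(420,-330,330),0,0),('look1',(480,0,330),0,0),('phone20',(560,66,80),20,0),('phone35',(560,66,80),35,0),('phone45',(560,66,80),45,0),('up',(560,66,330),35,0),
    ('st-15',(443,-360,90),-15,0),('st-25',(443,-360,90),-25,0),('st-40',(443,-360,90),-40,0),('st-25b',(443,-360,90),-25,-10),('st-25c',(443,-360,250),-25,10)]:
    q=bot.solve_ik(np.array(p,float),ori(a,psi,s)); print(s,nm,None if q is None else np.round(q,2))
  for nm,p,b in[('h0',(432,24,55),0),('h20',(453,24,184),-20),('h35',(494,24,264),-35),('h35v',(494,24,264),0)]:
    z=R.from_euler('y',-b,degrees=True).apply([0,0,-1.]); y=s*R.from_euler('y',-b,degrees=True).apply([1.,0,0])
    q=bot.solve_ik(np.array(p,float),R.from_matrix(np.stack([np.cross(y,z),y,z],1)).as_quat()); print(s,nm,None if q is None else np.round(q,2))
E
```

```text
1 look2 [-0.3   0.07 -0.12  0.   -1.37 -1.27]
1 look1 [ 0.41 -0.02 -0.22  0.   -1.37 -1.98]
1 phone20 [ 0.42  0.15 -1.    0.93 -0.17 -2.89]
1 phone35 None
1 phone45 None
1 up [ 0.64 -0.24 -0.79  0.64 -0.61 -2.67]
1 st-15 [-0.29  0.44 -0.26  0.08 -1.12 -1.33]
1 st-25 [-0.26  0.54 -0.17  0.11 -1.29 -1.36]
1 st-40 [-0.24  0.69 -0.03  0.15 -1.54 -1.39]
1 st-25b [-0.3   0.55 -0.11  0.06 -1.34 -1.47]
1 st-25c [-0.23  0.38 -0.05  0.17 -1.55 -1.21]
1 h0 [ 0.51  0.16 -0.73  0.   -0.68  2.63]
1 h20 [ 0.37  0.26 -0.23 -0.13 -1.41  2.81]
1 h35 [ 0.3   0.43  0.13 -0.18 -1.85  2.84]
1 h35v [ 0.45  0.03 -0.31  0.   -1.22  2.69]
-1 look2 [-0.3   0.07 -0.12  0.   -1.37  1.87]
-1 look1 [ 0.41 -0.02 -0.22  0.   -1.37  1.16]
-1 phone20 [ 0.42  0.15 -1.    0.93 -0.17  0.25]
-1 phone35 None
-1 phone45 None
-1 up [ 0.64 -0.24 -0.79  0.64 -0.61  0.47]
-1 st-15 [-0.29  0.44 -0.26  0.08 -1.12  1.81]
-1 st-25 [-0.26  0.54 -0.17  0.11 -1.29  1.78]
-1 st-40 [-0.24  0.69 -0.03  0.15 -1.54  1.75]
-1 st-25b [-0.3   0.55 -0.11  0.06 -1.34  1.67]
-1 st-25c [-0.23  0.38 -0.05  0.17 -1.55  1.93]
-1 h0 [ 0.51  0.16 -0.73  0.   -0.68 -0.51]
-1 h20 [ 0.37  0.26 -0.23 -0.13 -1.41 -0.33]
-1 h35 [ 0.3   0.43  0.13 -0.18 -1.85 -0.3 ]
-1 h35v [ 0.45  0.03 -0.31  0.   -1.22 -0.45]
```

Run:
```python
from h import *
bot.move_ptp(np.array([420,-330,330.]),ori(0)); bot.pause(.3); shot('wrist','w2')
bot.move_ptp(np.array([470,-30,370.]),ori(0)); bot.pause(.3); shot('wrist','w1'); shot('top','t1'); shot('scene','s1')
print(bot.read_state()['t'])
for s in(1,):
  for nm,p,a,psi in[('p0',(560,66,80),0,0),('p10',(560,66,80),10,5),('st-50',(443,-360,90),-50,0),('st-60',(443,-360,90),-60,0),('st-60u',(443,-360,260),-60,0),('st-60r',(560,-360,160),-60,0)]:
    q=bot.solve_ik(np.array(p,float),ori(a,psi,s)); print(s,nm,None if q is None else np.round(q,2))
```

```text
3.3667
1 p0 [ 0.46  0.32 -0.42  0.   -0.83 -2.04]
1 p10 [ 0.51  0.23 -0.62  0.13 -0.56 -2.1 ]
1 st-50 [-0.22  0.79  0.06  0.17 -1.69 -1.41]
1 st-60 [-0.21  0.9   0.13  0.19 -1.84 -1.41]
1 st-60u [-0.21  0.74  0.23  0.21 -2.08 -1.36]
1 st-60r [-0.19  1.    0.54  0.19 -2.14 -1.37]
```

View pics/w2.png

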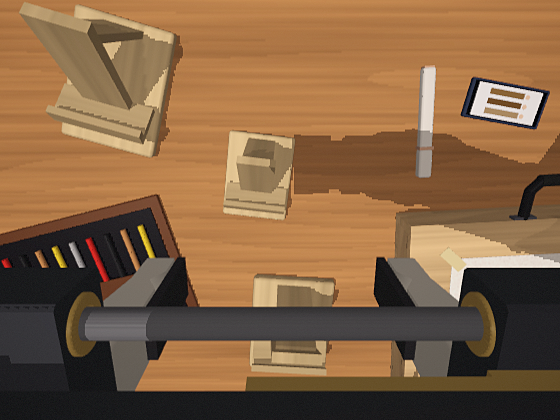

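View pics/w1.png

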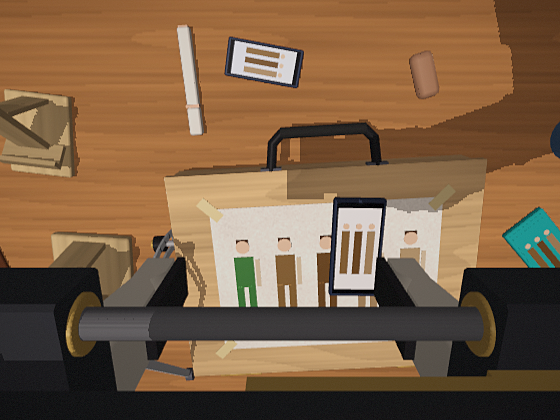

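W2 shows S2 at centre with base corners (230,131), (294,137), (287,219) and (223,211), lip at the bottom (+x), and S1 and S3 clearly larger. W1 shows the phone corners at (338,198), (386,201), (382,293) and (333,291), the handle grip from (280,128) to (370,130), and the knob at (160,242). Measuring these now.

```bash
cat > m.py <<'E'
from h import *
W2,W1,T,S=wcam('w2'),wcam('w1'),cam('top'),cam('scene')
def quad(C,pts,z,n):
    P=np.array([onz(C,p,z) for p in pts]); L=np.linalg.norm(np.roll(P,-1,0)-P,axis=1)
    print(n,'c',P.mean(0).round(1),'sides',L.round(1),'ang',[round(float(np.degrees(np.arctan2(*(P[j]-P[i])[[1,0]]))),1) for i,j in((0,3),(1,2))]); return P
quad(W2,[(230,131),(294,137),(287,219),(223,211)],12,'s2')
quad(W2,[(254,274),(335,279),(332,375),(250,371)],12,'s1')
quad(W2,[(88,5),(180,36),(155,156),(62,125)],12,'s3')
quad(W1,[(165,178),(486,159),(517,362),(194,377)],72,'board')
def blob(im,lo,hi,roi,space=cv2.COLOR_BGR2HSV):
    x0,y0,x1,y1=roi; m=cv2.inRange(cv2.cvtColor(im[y0:y1,x0:x1],space),lo,hi)
    n,l,st,c=cv2.connectedComponentsWithStats(m); k=1+st[1:,4].argmax(); mm=(l==k).astype(np.uint8)
    return c[k]+[x0,y0],st[k,4],mm
# phone: dark blue rim in w1
w1=cv2.imread('pics/w1.png'); t1=cv2.imread('pics/t1.png'); s1=cv2.imread('pics/s1.png'); t0=cv2.imread('pics/top0.png'); s0=cv2.imread('pics/scene0.png')
c,a,mm=blob(w1,(100,40,0),(140,255,120),(325,190,395,300)); ct=cv2.findContours(mm,0,2)[0]; r=cv2.minAreaRect(max(ct,key=cv2.contourArea)); b=cv2.boxPoints(r)+[325,190]; print(a,b.round())
quad(W1,b,82,'phone')
red=lambda im,roi:blob(im,(0,170,90),(6,255,255),roi)[:2]
for n,im,roi in(('t0',t0,(290,160,340,215)),('t1',t1,(290,160,340,215)),('s0',s0,(255,205,300,240)),('s1',s1,(255,205,300,240)),('w1',w1,(130,180,220,300))):
    try: print(n,red(im,roi))
    except Exception as e: print(n,e)
u=red(t0,(290,160,340,215))[0]; v=red(s0,(255,205,300,240))[0]; print('clip tri',tri(T,u,S,v))
for p in((280,128),(370,130)): print('grip',onz(W1,p,70).round(1))
print('knob',onz(W1,(160,242),66))
E
python3 m.py
python3 - <<'E'
import cv2,numpy as np
r=lambda f,x0,y0,x1,y1,k:cv2.resize(cv2.imread(f)[y0:y1,x0:x1],(400,300),interpolation=cv2.INTER_CUBIC)
im=np.vstack([np.hstack([r('pics/top0.png',290,118,330,148+0,1)*0+r('pics/top0.png',270,110,370,185,1),r('pics/top0.png',285,165,345,210,1)]),np.hstack([r('pics/scene0.png',250,205,350,280,1),r('pics/w1.png',120,200,240,290,1)])])
cv2.imwrite('pics/clip.png',im)
E
```

```text
s2 c [ 441.2 -358.4   12. ] sides [ 80.5 109.   86.2 105.7] ang [-7.5, -4.5]
s1 c [ 668.2 -312.3   12. ] sides [114.6 164.6 126.7 165.1] ang [-3.5, 0.7]
s3 c [ 327.4 -521.7   12. ] sides [107.1 146.4 118.3 143.6] ang [-21.7, -17.2]
board c [628.4  51.   72. ] sides [396.5 312.7 475.1 301.3] ang [2.8, 17.4]
959 [[327. 294.]
 [334. 195.]
 [386. 198.]
 [380. 297.]]
phone c [580.6  67.9  82. ] sides [137.4  65.4 138.2  71.3] ang [85.8, 86.2]
t0 (array([316.14285714, 188.65714286]), np.int32(35))
t1 (array([316.14285714, 188.65714286]), np.int32(35))
s0 (array([268.38095238, 220.42857143]), np.int32(21))
s1 (array([268.38095238, 220.42857143]), np.int32(21))
w1 attempt to get argmax of an empty sequence
clip tri (array([ 581.78848618, -181.5047722 ,  175.21281239]), np.float64(2.174948747922476))
grip [429.4 -30.7  70. ]
grip [432.1  77.7  70. ]
knob [ 577.8860675  -190.63551214   66.        ]
```

View pics/clip.png

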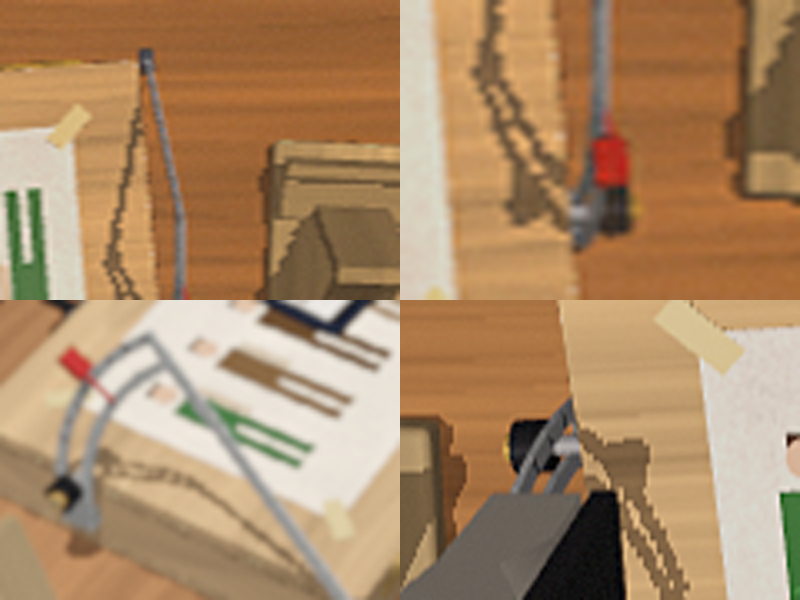

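The clip crop shows the red clip at top (316,189) / scene (268,220) and the knob at top (317,196.5) / scene (265.7,252.5). S2 measures 83x107 mm, so it is the stand meant; S3 (~113x145) and S1 (~120x165) are out. One close look at S2's ledge from the front side.

Run:
```python
from h import *
bot.move_ptp(np.array([375,-358,240.]),ori(0,0,-1)); bot.pause(.3); im=shot('wrist','w3'); print(bot.read_state()['t'])
cv2.imwrite('pics/w3c.png',cv2.resize(im[20:290,120:440],None,fx=2.2,fy=2.2,interpolation=cv2.INTER_CUBIC))
C=wcam('w3')
for P in [(441,-358,12),(466,-360,24)]: print(proj(C,np.array(P,float)).round())
```

```text
6.9583
[281. 111.]
[283.  85.]
```

View pics/w3c.png

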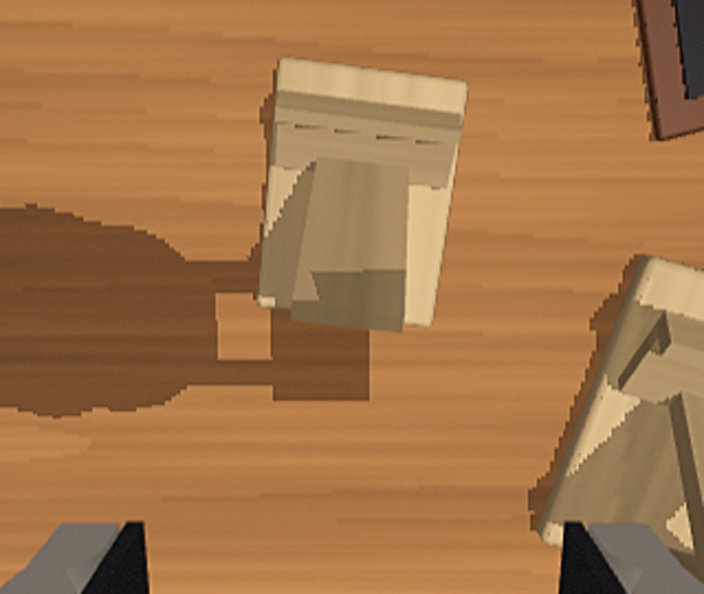

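The close crop shows S2's base corners at crop (282,58), (467,82), (432,326) and (258,305). The foot of the rest runs from (316,158) to (410,168), with its middle at image (285,94).

Run:
```python
from h import *
C=wcam('w3'); f=lambda p:(120+p[0]/2.2,20+p[1]/2.2); A=lambda d:np.degrees(np.arctan2(d[1],d[0])).round(1)
P=[onz(C,f(p),12) for p in((282,58),(467,82),(432,326),(258,305))]
print(np.round(P,1),np.mean(P,0).round(1),A(P[0]-P[3]),A(P[1]-P[2]),A(P[0]-P[1])-90,[np.linalg.norm(P[i]-P[i-1]).round(1) for i in range(4)])
L=[onz(C,f(p),24) for p in((316,158),(410,168))]; print('ledge',np.round(L,1),np.mean(L,0).round(1),A(L[0]-L[1])-90,np.linalg.norm(L[0]-L[1]))
l=[onz(C,f(p),31) for p in((276,92),(466,115))]; print('lip',np.round(l,1),A(l[0]-l[1])-90,np.linalg.norm(l[0]-l[1]))
# desk from near corners
W1=wcam('w1');T=cam('top');S=cam('scene')
q=[onz(W1,p,72) for p in((165,178),(486,159))]; d=q[1]-q[0]; print('edge',np.round(q,1),A(d)-90,np.linalg.norm(d))
q=[onz(T,p,72) for p in((172,239),(312.5,228),(304.4,126),(166.7,135.3))]; print(np.round(q,1),A(q[0]-q[1])-90,A(q[3]-q[2])-90,np.mean(q,0).round(1))
print('knob',tri(T,(317,196.5),S,(265.7,252.5)))
for a in(0,10,12,15,18,20):
  for psi in (-4,): 
    r=[bot.solve_ik(np.array(p,float),ori(b,ps)) for p,b,ps in(((568,69,76),a,psi),((568,69,130),a,psi),((568,69,260),a,psi),((435,-356,95),a-60,-6),((470,-356,200),a-60,-6))]; print(a,[None if x is None else np.round(x,2).tolist() for x in r])
```

```text
[[ 500.9 -326.7   12. ]
 [ 491.2 -407.2   12. ]
 [ 383.4 -394.9   12. ]
 [ 393.5 -312.5   12. ]] [ 442.2 -360.3   12. ] -7.5 -6.5 -6.900000000000006 [np.float64(108.4), np.float64(81.1), np.float64(108.5), np.float64(83.0)]
ledge [[ 459.5 -341.4   24. ]
 [ 455.3 -382.3   24. ]] [ 457.4 -361.8   24. ] -5.900000000000006 41.121944166151934
lip [[ 485.7 -325.4   31. ]
 [ 476.6 -404.9   31. ]] -6.5 80.05764674542074
edge [[ 487.  -175.2   72. ]
 [ 464.1  220.4   72. ]] 3.299999999999997 396.3424510261463
[[ 463.8  219.7   72. ]
 [ 487.  -176.    72. ]
 [ 782.5 -160.7   72. ]
 [ 762.7  236.7   72. ]] 3.4000000000000057 2.799999999999997 [624.   29.9  72. ]
knob (array([ 577.47713328, -191.73926631,   64.72898468]), np.float64(0.40622541648358546))
0 [[0.46, 0.33, -0.41, 0.0, -0.83, -2.1], [0.46, 0.27, -0.35, 0.0, -0.95, -2.1], [0.46, 0.17, -0.17, 0.0, -1.23, -2.1], [-0.25, 0.9, 0.17, 0.13, -1.88, -1.46], [-0.24, 0.85, 0.33, 0.13, -2.09, -1.44]]
10 [[0.53, 0.25, -0.63, 0.19, -0.56, -2.32], [0.53, 0.18, -0.55, 0.15, -0.7, -2.28], [0.53, 0.06, -0.35, 0.12, -1.01, -2.22], [-0.26, 0.79, 0.09, 0.12, -1.73, -1.45], [-0.25, 0.75, 0.26, 0.12, -1.95, -1.44]]
12 [[0.54, 0.23, -0.68, 0.25, -0.5, -2.39], [0.54, 0.16, -0.6, 0.2, -0.65, -2.33], [0.54, 0.04, -0.39, 0.15, -0.97, -2.26], [-0.26, 0.77, 0.07, 0.11, -1.7, -1.45], [-0.25, 0.73, 0.25, 0.11, -1.92, -1.44]]
15 [[0.54, 0.21, -0.78, 0.4, -0.4, -2.53], [0.56, 0.14, -0.68, 0.29, -0.56, -2.43], [0.57, 0.01, -0.46, 0.2, -0.9, -2.31], [-0.26, 0.74, 0.05, 0.11, -1.66, -1.45], [-0.25, 0.7, 0.22, 0.11, -1.88, -1.44]]
18 [[0.51, 0.19, -0.9, 0.66, -0.28, -2.77], [0.56, 0.11, -0.76, 0.41, -0.47, -2.55], [0.59, -0.02, -0.52, 0.26, -0.83, -2.38], [-0.26, 0.71, 0.02, 0.11, -1.61, -1.45], [-0.25, 0.67, 0.2, 0.1, -1.83, -1.44]]
20 [None, [0.56, 0.1, -0.83, 0.53, -0.41, -2.66], [0.6, -0.04, -0.57, 0.3, -0.79, -2.43], [-0.27, 0.69, 0.0, 0.1, -1.58, -1.45], [-0.25, 0.64, 0.18, 0.1, -1.8, -1.43]]
```

```bash
cat > pick.py <<'E'
from h import *
psi,a=-4,15; c=np.array([580.6,67.9,77.5]); ax=np.array([np.cos(np.radians(psi)),np.sin(np.radians(psi)),0])
g=c-12*ax; g[2]=77; q=ori(a,psi)
bot.move_ptp(g+[0,0,150],q); bot.move_gripper(88,30)
bot.line_to(g+[0,0,20],200); bot.line_to(g,50)
print(bot.read_state()['contact_force'].round(1))
bot.move_gripper(40,30); s=bot.read_state(); print('w',s['width'],s['finger_force'],s['tcp_pos'].round(1))
P=np.eye(4); P[:3,:3]=R.from_euler('z',psi,degrees=True).as_matrix(); P[:3,3]=c
Tt=np.eye(4); Tt[:3,:3]=R.from_quat(s['eef_rot']).as_matrix(); Tt[:3,3]=s['tcp_pos']
np.save('rel.npy',np.linalg.inv(P)@Tt)
if 62<s['width']<70:
    bot.line_to(g+[0,0,30],60); s=bot.read_state(); print('w',s['width'],s['finger_force'],s['contact_force'].round(1))
    bot.line_to(g+[0,0,250],250)
    shot('scene','s2'); shot('wrist','w4')
print(bot.read_state()['t'])
E
python3 pick.py
python3 - <<'E'
import cv2,numpy as np
a=cv2.imread('pics/s2.png');b=cv2.imread('pics/w4.png')
cv2.imwrite('pics/v8.png',np.hstack([cv2.resize(a,(400,300)),cv2.resize(b,(400,300))]))
E
```

```text
[0.7 0.6 0.2]
w 65.28306525650022 29.774052500724792 [568.7  68.7  77.1]
w 65.58449666728151 29.786977171897888 [-0.  -0.6 -2.6]
14.375
```

View pics/v8.png

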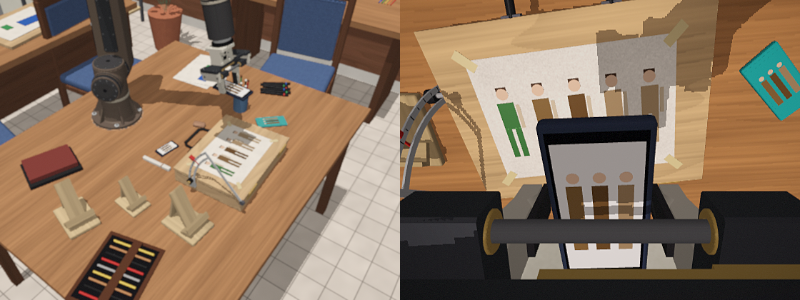

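The phone is held between the fingers (width 65.5 mm) and still square to the pads; the screen heads are at the near end, which will be the top. Placing it now.

```bash
cat > place.py <<'E'
from h import *
rel=np.load('rel.npy'); led=np.array([457.4,-361.8,24.]); Rs=R.from_euler('z',-6.5,degrees=True)
Rp=Rs*R.from_euler('y',60,degrees=True); u=-Rp.as_matrix()[:,0]; n=Rp.as_matrix()[:,2]
def tcp(du,dn):
    P=np.eye(4); P[:3,:3]=Rp.as_matrix(); P[:3,3]=led+(68+du)*u+(5.5+dn)*n; M=P@rel; return M[:3,3],R.from_matrix(M[:3,:3]).as_quat()
if __name__=='__main__':
    print(u,n,tcp(0,0)[0].round(1))
    assert all(bot.solve_ik(*tcp(d,3)) is not None for d in(0,20,45,110))
    bot.move_ptp(np.array([500,-150,390.]),ori(-15,-5))
    bot.move_ptp(*tcp(110,3)); bot.line_to(tcp(30,3)[0],150); bot.line_to(tcp(6,3)[0],60); bot.pause(.3)
    f0=bot.read_state()['contact_force']
    for d in np.arange(4,-6,-1.):
        bot.line_to(tcp(d,3)[0],20); bot.pause(.1); f=bot.read_state()['contact_force']-f0; print(d,f.round(1))
        if f@u>2.5: break
    s=bot.read_state(); print(s['tcp_pos'].round(1),s['width'],s['t'])
    shot('scene','s3'); shot('top','t3'); shot('wrist','w5')
    r=lambda f,x0,y0,x1,y1:cv2.resize(cv2.imread(f)[y0:y1,x0:x1],(400,300),interpolation=cv2.INTER_CUBIC)
    cv2.imwrite('pics/v9.png',np.hstack([r('pics/s3.png',120,200,280,320),r('pics/w5.png',0,0,560,420)]))
E
python3 place.py
```

```text
[-0.49678593  0.05660161  0.8660254 ] [ 0.86045847 -0.09803686  0.5       ] [ 422.1 -357.8   95.8]
4.0 [-0.4 -0.1 -0.3]
3.0 [0.5 0.8 0. ]
2.0 [0.3 0.7 0.2]
1.0 [-2.3  2.9  4.7]
[ 423.8 -358.    98.6] 65.38739888656794 19.4333
```

View pics/v9.png

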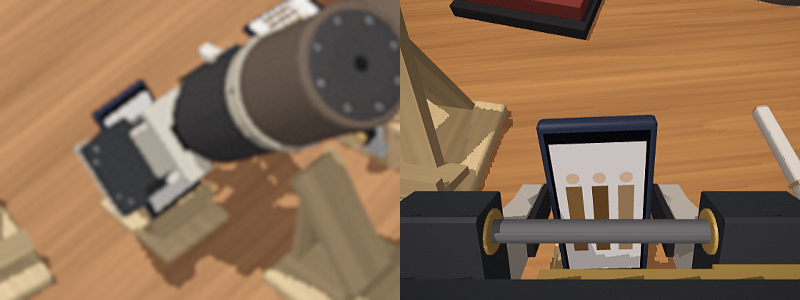

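Contact came 1 mm above the expected ledge height (the lip would have given about 9 mm), so the phone is on the ledge. Easing it back onto the rest, then releasing and retreating.

```bash
cat > rel.py <<'E'
from place import *
f0=bot.read_state()['contact_force']
for dn in (2,1,0,-1,-2):
    bot.line_to(tcp(1.5,dn)[0],20); bot.pause(.1); f=bot.read_state()['contact_force']-f0; print(dn,f.round(1))
    if f@n>2.5: break
bot.move_gripper(88); bot.pause(.2)
p,q=tcp(1.5,0); tz=R.from_quat(q).as_matrix()[:,2]; p=bot.read_state()['tcp_pos']
bot.line_to(p-25*tz,60); bot.line_to(p-120*tz,200)
s=bot.read_state(); print(s['tcp_pos'].round(1),s['t'])
bot.move_ptp(np.array([470,-180,360.]),ori(0)); bot.pause(.1)
shot('scene','s4'); shot('top','t4'); shot('wrist','w6'); print(bot.read_state()['t'])
r=lambda f,x0,y0,x1,y1:cv2.resize(cv2.imread(f)[y0:y1,x0:x1],(400,300),interpolation=cv2.INTER_CUBIC)
cv2.imwrite('pics/v10.png',np.vstack([np.hstack([r('pics/s4.png',120,200,280,320),r('pics/w6.png',0,0,560,420)]),np.hstack([r('pics/t4.png',150,110,430,320),r('pics/s4.png',230,160,430,310)])]))
E
python3 rel.py
```

```text
2 [ 0.4 -0.1 -0.4]
1 [ 0.9 -0.7  0.5]
0 [2.  0.2 2.5]
[ 504.9 -366.9  180.9] 22.65
23.9417
```

View pics/v10.png

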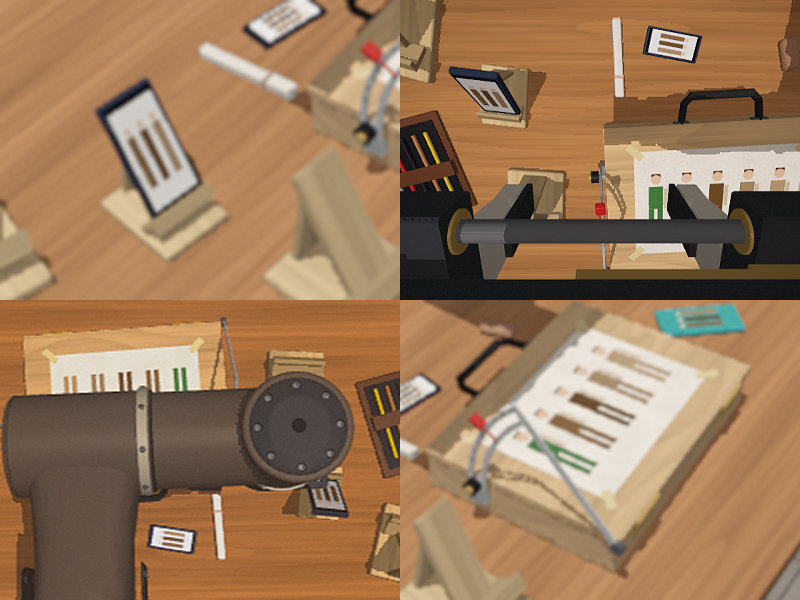

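The phone is seated on S2's ledge against the rest, screen to the artist, with its picture upright, and the other objects are unmoved. In w6 the clip is near (280,293) and the knob near (274,246). Next I measure the mark against the knob, trying for a side view from the wrist as well.

```bash
cat > clip.py <<'E'
from h import *
hinge=np.array([774.8,39.2,66.]); yaw=3.2; Rd=R.from_euler('z',yaw,degrees=True)
def comp(im,lo,hi,roi):
    x0,y0,x1,y1=roi; m=cv2.inRange(cv2.cvtColor(im[y0:y1,x0:x1],cv2.COLOR_BGR2HSV),lo,hi)
    n,l,st,c=cv2.connectedComponentsWithStats(m); k=1+st[1:,4].argmax(); return c[k]+[x0,y0],int(st[k,4]),st[k,:4]
red=lambda im,roi:comp(im,(0,150,80),(7,255,255),roi)
def rays(L):
    A=np.zeros((3,3));b=np.zeros(3)
    for C,u in L:
        o,d=ray(C,u);M=np.eye(3)-np.outer(d,d);A+=M;b+=M@o
    p=np.linalg.solve(A,b); return p,[np.linalg.norm(np.cross(p-ray(C,u)[0],ray(C,u)[1])).round(1) for C,u in L]
def polar(p,n=''):
    d=Rd.inv().apply(p-hinge); print(n,p.round(1),'desk y',d[1].round(1),'r',np.hypot(d[0],d[2]).round(1),'ang',np.degrees(np.arctan2(d[2],-d[0])).round(2))
if __name__=='__main__':
    I=lambda n:cv2.imread(f'pics/{n}.png')
    T,S,W=cam('top'),cam('scene'),wcam('w6')
    uT=red(I('top0'),(290,160,340,215)); uS=red(I('scene0'),(255,205,300,240)); uW=red(I('w6'),(260,270,310,310)); print(uT,uS,uW)
    for L in([(T,uT[0]),(S,uS[0]),(W,uW[0])],[(S,uS[0]),(W,uW[0])],[(T,uT[0]),(S,uS[0])]):
        p,e=rays(L); polar(p,f'clip {e}')
    p,e=rays([(T,(317,196.5)),(S,(265.7,252.5)),(W,(274,246))]); polar(p,f'knob {e}')
    for s in(1,-1):
      for a in(30,45,60):
        for y in(-349,-390):
          for psi in(90,60): 
            q=bot.solve_ik(np.array([560,y,285.]),ori(a,psi,s)); 
            if q is not None: print(s,a,y,psi,np.round(q,2))
E
python3 clip.py
```

```text
(array([316.02564103, 188.51282051]), 39, array([24, 23,  5, 10], dtype=int32)) (array([268.24242424, 220.33333333]), 33, array([10, 12,  7,  7], dtype=int32)) (array([279.89583333, 292.97083333]), 240, array([13, 14, 15, 23], dtype=int32))
clip [np.float64(1.1), np.float64(2.2), np.float64(1.4)] [ 582.6 -181.4  176.9] desk y -209.6 r 232.4 ang 28.5
clip [np.float64(1.7), np.float64(1.7)] [ 582.5 -182.2  177.3] desk y -210.3 r 232.7 ang 28.59
clip [np.float64(1.5), np.float64(1.5)] [ 581.8 -181.4  175.6] desk y -209.5 r 232.4 ang 28.12
knob [np.float64(1.4), np.float64(0.9), np.float64(2.2)] [ 577.7 -190.6   64.7] desk y -218.4 r 209.6 ang -0.36
1 30 -349 90 [-0.54  0.52  0.47 -0.45 -1.78  0.5 ]
1 30 -349 60 [-0.59  0.38  0.27 -0.52 -1.51  0.11]
1 30 -390 90 [-0.59  0.57  0.55 -0.45 -1.83  0.53]
1 30 -390 60 [-0.64  0.43  0.34 -0.52 -1.56  0.14]
1 45 -349 90 [-0.65  0.64  0.61 -0.66 -1.99  0.51]
1 45 -349 60 [-0.74  0.45  0.33 -0.76 -1.64  0.24]
1 45 -390 90 [-0.69  0.69  0.71 -0.66 -2.05  0.51]
1 45 -390 60 [-0.78  0.5   0.41 -0.76 -1.69  0.25]
1 60 -349 90 [-0.74  0.75  0.72 -0.89 -2.18  0.46]
1 60 -349 60 [-0.87  0.54  0.36 -0.98 -1.77  0.33]
1 60 -390 90 [-0.78  0.81  0.83 -0.9  -2.24  0.43]
1 60 -390 60 [-0.9   0.6   0.45 -0.98 -1.82  0.32]
-1 30 -349 90 [-0.54  0.52  0.47 -0.45 -1.78 -2.64]
-1 30 -349 60 [-0.59  0.38  0.27 -0.52 -1.51 -3.03]
-1 30 -390 90 [-0.59  0.57  0.55 -0.45 -1.83 -2.61]
-1 30 -390 60 [-0.64  0.43  0.34 -0.52 -1.56 -3.  ]
-1 45 -349 90 [-0.65  0.64  0.61 -0.66 -1.99 -2.63]
-1 45 -349 60 [-0.74  0.45  0.33 -0.76 -1.64 -2.9 ]
-1 45 -390 90 [-0.69  0.69  0.71 -0.66 -2.05 -2.63]
-1 45 -390 60 [-0.78  0.5   0.41 -0.76 -1.69 -2.89]
-1 60 -349 90 [-0.74  0.75  0.72 -0.89 -2.18 -2.68]
-1 60 -349 60 [-0.87  0.54  0.36 -0.98 -1.77 -2.81]
-1 60 -390 90 [-0.78  0.81  0.83 -0.9  -2.24 -2.71]
-1 60 -390 60 [-0.9   0.6   0.45 -0.98 -1.82 -2.82]
```

The three-view estimate is about 28.5 deg with r = 232 mm (234 expected), so it is consistent. The side view is reachable, so one wrist shot from there will pin the angle.

```bash
cat > side.py <<'E'
from clip import *
bot.move_ptp(np.array([570,-349,290.]),ori(45,90)); bot.pause(.3); im=shot('wrist','w7'); print(bot.read_state()['t'])
W=wcam('w7'); nrm=Rd.apply([0,1,0])
def onp(u,y):
    o,d=ray(W,u); p0=hinge+y*nrm; return o+d*((p0-o)@nrm)/(d@nrm)
u,a,bb=red(im,(0,0,560,420)); print('red',u,a,bb,proj(W,np.array([582.5,-182,177])))
polar(onp(u,-208),'clip side')
m=cv2.inRange(cv2.cvtColor(im,cv2.COLOR_BGR2HSV),(0,150,80),(7,255,255)); m=cv2.morphologyEx(m,cv2.MORPH_OPEN,np.ones((7,7),np.uint8)); M=cv2.moments(m,True); v=(M['m10']/M['m00'],M['m01']/M['m00']); print(v,M['m00']); polar(onp(v,-208),'opened'); polar(onp(v,-213),'opened face')
k=proj(W,np.array([577.7,-190.6,65])); print('knob pred',k); x,y=map(int,k)
g=comp(im,(0,0,0),(179,255,45),(x-25,y-25,x+25,y+25)); print(g); polar(onp(g[0],-218),'knob')
E
python3 side.py
```

```text
26.1
red [265.63728814 216.17627119] 295 [241 204  39  24] [270.00523699 216.19504607]
clip side [ 587.  -179.6  175.8] desk y -208.0 r 227.9 ang 28.79
(268.9594594594595, 217.9144144144144) 222.0
opened [ 583.6 -179.8  177.8] desk y -208.0 r 231.9 ang 28.84
opened face [ 583.4 -184.8  180.3] desk y -213.0 r 233.5 ang 29.32
knob pred [275.41341487 123.60828754]
(array([273.41700405, 127.69230769]), 247, array([14, 17, 20, 22], dtype=int32))
knob [ 579.9 -190.    70.4] desk y -218.0 r 207.4 ang 1.21
```

```bash
cat > grab.py <<'E'
from clip import *
B=Rd.as_matrix()
def hpose(th,back=16.):
    "TCP pose with the bar 'back' mm behind the tips, board at th deg"
    Q=(Rd*R.from_euler('y',th,degrees=True)).as_matrix(); p=hinge+Q@np.array([-345.,0,0])-Q[:,2]*back
    z=-Q[:,2]; y=-Q[:,0]; return p,R.from_matrix(np.stack([np.cross(y,z),y,z],1)).as_quat()
if __name__=='__main__':
    bar=hinge+B@np.array([-345.,0,0]); W=wcam('w1'); u=proj(W,bar); im=cv2.imread('pics/w1.png')
    for dx in(-25,0,25):
        col=im[100:165,int(u[0])+dx].max(1); r=np.where(col<60)[0]+100; pr=proj(W,bar+B@np.array([0,dx*1.1,0.])); print('bar',u.round(1),pr.round(1),'dark rows',r.min(),r.max())
    for th in(0,10,20,28.6,32): print(th,hpose(th)[0].round(1),np.round(bot.solve_ik(*hpose(th)),2))
    bot.move_gripper(32,40)
    p,q=hpose(0); bot.move_ptp(np.array([470,-150,330.]),q); bot.move_ptp(p+[0,0,90],q); bot.pause(.1); im=shot('wrist','w8'); print(bot.read_state()['t'],bot.read_state()['width'])
    W=wcam('w8')
    for y in(-40,0,40): print('w8 bar',proj(W,hinge+B@np.array([-345.,y,0])).round(1))
E
python3 grab.py
```

```text
bar [323.9 128.4] [301.2 129.7] dark rows 126 136
bar [323.9 128.4] [323.9 128.4] dark rows 125 135
bar [323.9 128.4] [346.6 127. ] dark rows 123 134
0 [430.3  19.9  50. ] [ 0.51  0.17 -0.74  0.   -0.67 -0.45]
10 [432.8  20.1 110.2] [ 0.44  0.19 -0.5  -0.08 -1.04 -0.34]
20 [445.6  20.8 169. ] [ 0.39  0.26 -0.27 -0.11 -1.37 -0.29]
28.6 [464.7  21.9 217.1] [ 0.35  0.35 -0.07 -0.14 -1.63 -0.27]
32 [474.2  22.4 235.3] [ 0.33  0.39  0.01 -0.15 -1.73 -0.26]
29.2583 32.179888629071385
w8 bar [285.  162.2]
w8 bar [284.9 222.2]
w8 bar [284.9 276.7]
```

Run:
```python
from clip import *
im=cv2.imread('pics/w8.png')
for r in(120,140,162,180,200):
    row=im[r,230:340]; print(r,''.join('#' if v.max()<70 else '.' for v in row))
W=wcam('w8'); print(onz(W,(285,162),66),onz(W,(286,162),66))
```

```text
120 ######################################........................................................................
140 ...............................##########################.....................................................
162 .........................................######################...............................................
180 .........................................######################...............................................
200 .........................................#####################................................................
[432.56452561 -20.10237583  66.        ] [431.93556813 -20.13606898  66.        ]
```

The bar sits 2.2 mm further out than predicted, in both views. Moving the hinge by 2 mm also brings the clip radius to 234 as stated, so I correct it and grasp and lift.

```bash
sed -i 's/774.8,39.2/776.8,39.3/' clip.py
cat > lift.py <<'E'
from grab import *
p,q=hpose(0); bot.move_ptp(p+[0,0,60],q); bot.line_to(p,80); print(bot.read_state()['contact_force'].round(1))
bot.move_gripper(5,40); s=bot.read_state(); print('w',s['width'],s['finger_force'],s['contact_force'].round(1),s['tcp_pos'].round(1))
assert 10<s['width']<18
for th in(2,5,9,13,17,21,24.5,27,28.5):
    p,q=hpose(th); bot.line_to(p,60,q); s=bot.read_state(); print(th,s['contact_force'].round(1),round(s['width'],1),s['t'])
bot.pause(.4); s=bot.read_state(); print(s['tcp_pos'].round(1),hpose(28.5)[0].round(1),s['contact_force'].round(1))
shot('scene','s9'); shot('top','t9')
E
python3 lift.py
python3 - <<'E'
from clip import *
T,S=cam('top'),cam('scene')
a=rays([(T,red(cv2.imread('pics/top0.png'),(290,160,340,215))[0]),(S,red(cv2.imread('pics/scene0.png'),(255,205,300,240))[0])])[0]; polar(a,'clip')
for th in(0,28.5):
    P=hinge+Rd.apply([-210*np.cos(np.radians(th)),-218,210*np.sin(np.radians(th))]); print(th,'pred knob',proj(S,P).round(1),proj(T,P).round(1))
for n,C in(('s9',S),('t9',T)):
    im=cv2.imread(f'pics/{n}.png'); x,y=map(int,proj(C,P)); g=im[y-9:y+10,x-9:x+10].max(2); print(n,x-9,y-9); print('\n'.join(' '.join(f'{v:3d}' for v in r) for r in g))
    try: print('red',red(im,(x-25,y-25,x+25,y+25)))
    except Exception as e: print(e)
E
```

```text
[-0.2  0.7  0.1]
w 12.620004471298229 39.99318301677704 [-4.1  2.9  3.9] [431.1  19.9  49.8]
2 [-3.9  3.8 -5.4] 12.7 31.225
5 [-4.5  2.6 -4.6] 12.7 31.675
9 [-3.7  3.9 -5.6] 12.8 32.225
13 [-5.2  1.5 -5. ] 13.0 32.775
17 [-5.6  2.5 -4.6] 12.5 33.325
21 [-6.3  1.7 -4.2] 12.9 33.875
24.5 [-6.7  1.5 -4.8] 12.9 34.375
27 [-7.3  1.  -3. ] 12.9 34.775
28.5 [-8.3  1.2 -1.9] 12.8 35.075
[464.8  21.8 216.1] [466.5  21.9 216.6] [-8.5  1.8 -3.2]
clip [ 581.8 -181.4  175.6] desk y -209.5 r 234.2 ang 27.89
0 pred knob [266.5 252.1] [316.4 195.8]
28.5 pred knob [274.5 228.4] [318.6 180.9]
s9 265 219
192 201 206 204 201 195 184 177 183 190 180 158 139 142 153 165 182 194 201
173 189 202 205 204 201 199 188 172 170 161 143 133 154 175 188 198 203 202
151 166 186 200 204 204 202 191 168 153 152 148 158 180 197 202 203 202 197
133 145 163 184 200 203 194 175 153 146 149 157 176 197 204 204 202 198 187
122 132 143 161 182 188 181 165 140 132 143 154 172 191 201 202 198 188 171
121 123 131 141 152 155 155 145 118 100 116 135 144 165 179 182 178 170 156
121 122 125 131 132 119 104  85  63  55  73  96 112
[... 1859 characters left out ...]
 174 176
191 194 181 131 105 114 127 111  62  67  66  63  69 153 189 172 174 170 163
200 201 199 155  92  96 131 122  65  57  65  61  64 123 169 170 171 169 171
198 197 211 194 126 106 153 163 101  56  55  56  58 138 185 174 173 174 174
169 172 179 168 122  97 118 140 134  95  62  67  75 138 177 177 176 174 176
183 185 191 158 119 180 205 203 211 175 163 193 190 182 180 177 179 177 178
192 193 199 155 103 166 202 194 196 191 182 180 180 181 179 177 178 178 180
197 200 205 176 110 161 202 194 196 195 189 183 182 182 183 182 183 185 184
203 200 204 180 119 158 205 195 199 205 196 185 184 184 184 181 184 182 181
red (array([316.07692308, 188.41025641]), 39, array([20, 29,  6,  9], dtype=int32))
```

Run:
```python
from clip import *
T,S=cam('top'),cam('scene')
def knob(n,c,thr):
    im=cv2.imread(f'pics/{n}.png'); x,y=map(int,c); g=cv2.resize(im[y-9:y+10,x-9:x+10].max(2),None,fx=4,fy=4,interpolation=cv2.INTER_LINEAR)
    m=(g<thr).astype(np.uint8); k,l,st,ce=cv2.connectedComponentsWithStats(m); i=1+st[1:,4].argmax()
    h=cv2.convexHull(np.argwhere(l==i)[:,::-1].astype(np.int32)); M=cv2.moments(h); r=np.array([M['m10'],M['m01']])/M['m00']
    return (r+.5)/4-.5+[x-9,y-9], cv2.contourArea(h)/16
r={}
for thr in(80,90):
    for t,(sn,sc,tn,tc) in{'shut':('scene0',(266,252),'top0',(317,197)),'up':('s9',(274,229),'t9',(319,181))}.items():
        us,as_=knob(sn,sc,thr); ut,at=knob(tn,tc,thr); print(thr,t,us.round(1),as_,ut.round(1),at); p,e=rays([(T,ut),(S,us)]); polar(p,str(e))
for th in(27.5,28.5,29.5):
    P=hinge+Rd.apply([-234*np.cos(np.radians(th)),-208,234*np.sin(np.radians(th))]); print(th,'clip pred',proj(S,P).round(2),proj(T,P).round(2),proj(wcam('w6'),P).round(1),proj(wcam('w7'),P).round(1))
s=bot.read_state();print(s['t'],s['tcp_pos'].round(1))
```

```text
80 shut [266.2 252.4] 36.46875 [316.6 196.2] 24.71875
[np.float64(0.2), np.float64(0.2)] [ 578.3 -190.5   64.4] desk y -218.4 r 211.0 ang -0.42
80 up [273.8 228.7] 51.84375 [318.9 181.2] 30.21875
[np.float64(0.3), np.float64(0.3)] [ 603.7 -189.7  165.3] desk y -219.0 r 210.5 ang 28.15
90 shut [266.1 252.6] 44.03125 [315.6 196.9] 40.03125
[np.float64(0.1), np.float64(0.1)] [ 576.6 -188.3   61. ] desk y -216.1 r 212.6 ang -1.36
90 up [273.8 228.8] 59.375 [318.9 181.2] 33.875
[np.float64(0.3), np.float64(0.3)] [ 603.7 -189.8  165.1] desk y -219.1 r 210.4 ang 28.09
27.5 clip pred [268.99 220.28] [315.8  189.28] [281.8 289.5] [270.2 214.9]
28.5 clip pred [269.62 219.52] [315.85 188.34] [281.9 292.9] [268.3 218.2]
29.5 clip pred [270.27 218.77] [315.9  187.37] [282.  296.4] [266.3 221.4]
35.575 [464.8  21.9 216.1]
```

The knob (28.1 deg by the cameras, 28.4 by the arm) and the mark (27.9 to 28.5) agree within about 1 mm. The arm is holding steady, so I hand in.

```bash
python3 -c "
from plant import bot
print(bot.close_job())"
```

```text
the job is handed in; nothing more can be done
None
```

The phone stands in the wooden stand, screen facing the artist; the board is held by its handle at about 28.3°, with the knob within about 1 mm of the clip mark by my measurements, and the job was handed in at 35.6 s (no verdict came back).

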